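# Lock a carving blank in the bench jig with the sliding stop

### The arm

A 6-joint arm with a two-finger parallel gripper is mounted at the origin on a cart in front of the work surface, level with it; the furniture and walls round the work are solid. World frame = base frame: x ahead of the robot, y to its left, z up, the work surface at z = 0. Lengths are in m, angles in degrees, forces in N, time in s.
With the tool pointing down it reaches from about 0.4 to 0.825 m from the base axis. Payload 7 kg.
Tool frame: the origin (TCP) lies between the finger pads; the fingertips stand 25 mm ahead of it and the grasp point (between the pads) lies 6 mm ahead of it; z points along the fingers, y is the line along which they close (so a half turn about z gives the same grasp; the last joint's range is limited). The gripper opens to 88 mm and grips with 3 to 60 N. Pads are 19 mm wide; open, the fingers measure 130 mm over their backs; the gripper's body (78 mm by 193 mm) begins 47 mm behind the grasp point.
Start: joints at [-49.154, 20.546, 0.682, 0, -70.136, -16.507], TCP at [0.278, -0.615, 0.252] pointing down, gripper open.
Joint ranges: [-176.03, 176.03], [-82.01, 121.73], [-58.28, 71.71], [-173.87, 95.51], [-174.79, -0.11], [-173.66, 173.66]. Speed limits (degrees/s): [136.94, 136.94, 172.46, 180, 180, 180].

### API

Orientations are given as [roll, pitch, yaw] about the fixed x, y, z axes, in that order (R = Rz(yaw) Ry(pitch) Rx(roll)).
In Python, from plant import r gives the robot as it stands.
- The arm moves only by the shell command python3 -m crank 'ROWS' [FORCE]. ROWS is JSON, a list of rows, each a list of 3 entries, a list of its own where there are three numbers: the turn, a rotation vector about the tool's x, y, z in degrees, then the shift along the tool's x, y, z in cm, then the closure, from -1 (fully open) to 1 (shut). In form: [[[wx, wy, wz], [dx, dy, dz], fingers], ...]. A call has 1 to 8 rows; each row shifts and turns the commanded pose from where the row before left it, along the tool's axes as they then stand; what a row does not reach is not made up. A row lasts 1/10 s, in which the tool goes at most 50 mm and 8.59 degrees, less where a joint would pass 70% of its speed; a pose out of reach is approached as far as the arm can. A call with a gripper value outside its range is refused whole. The fingers move at their own pace and stop on an object; FORCE is the grip in N (left out, the last holds). Time passes only in rows, so rows that do not move let the fingers close. It gives the time, the measured TCP pose, the force, the opening and the grip force at its end, in the units of the state.
- r.get_state(): the state, without advancing time (a new reading comes with each control period).
- r.capture(name): name is "scene" or "top"; returns a dict with "color" (420x560x3 uint8, red, green, blue), "range_z" (420x560 float32, m along the optical axis (not along the pixel's ray), 0 where there is no reading), "intrinsics" (3x3 intrinsics, pixels), "k1" (the pictures are not rectified: a ray, as slopes to the right and down, at radius r is drawn at 1 + k1 r^2 times it, then the intrinsics apply), "world_from_camera" (4x4, takes a point from camera to world coordinates). Camera axes: x right, y down, z forward; pixel columns grow to the right and rows downward; lengths in m; the calibration is good to about 2 mm. A picture is of the moment at which its call begins.
- r.close_job(): hands the job in; it is judged then, once.
The state is a dict: "time_s": time; "joints": joint angles; "qd": joint speeds; "joint_torque": joint torques, N m; "tcp_pos": TCP position; "eef_rot": TCP orientation; "contact_force": force on the tool from outside, world axes, zero at the start; "moment": the same for the moment, N m; "gripper_width": finger opening in m; "gripper_force": force on a finger pad.
Only numpy, scipy, OpenCV 4.12 (cv2) and the standard library are available. Lean on these libraries where they do the work, as an engineer would, in place of code of your own. Each camera call takes 0.05 s, during which the arm holds its last target. There are 200 camera calls.

### The job

Get the thick pine blank held for carving: lay it flat in the bed of the plywood jig between the two low guide rails, slacken the black bar knob, slide the stop up until the blank is nipped between it and the fixed end stop with no play left, and turn the knob tight again so that the stop is locked. Leave the mallet, the marking gauge and the try square where they are.

Things in the scene. Friction and masses are not known exactly. Their poses are not given: they have to be found in the camera images.
- jig: holding jig fixed on the bench: plywood base 124 x 374 x 18 mm with an aluminium T-track let in flush along its middle. Origin: centre of its underside, on the bench. Its y axis runs along the track from the end stop (at -y) towards the sliding stop (at +y); its x axis runs across the track. The bed is the base's top, z = 18 mm. Two dark wooden guide rails, 19 mm wide and 8 mm high, run along the bed on either side, 55 mm apart inside, with bevelled inner top edges
- end_stop_face (a point): centre of the cork face of the fixed end stop (dark wooden block at the jig's -y end, 27 mm long along the track, 26 mm high over the bed); 15 mm above the bed. Axes as the jig's
- bed_centre (a point): point on the bed's surface on the track's middle line, 100 mm from the end stop's face: the blank's centre stands 15 mm above it when it lies home against the end stop. Axes as the jig's
- stop_face (a point): centre of the cork face of the sliding stop, 15 mm above the bed; axes as the jig's. The sliding stop is a dark wooden block 52 mm wide, 56 mm long (it extends from the face towards the jig's +y) and 34 mm high over the bed, guided on the track, with the knob on top
- stop (a joint): travel of the sliding stop along the track (m): 0 is all the way back (face 270 mm from the end stop's face) and it grows towards the end stop, 0.10 at most; its face is (270 mm - value) from the end stop's face, so 0.070 just nips the 200 mm blank. With the knob slack it slides with about 2 N; with the knob tight it holds 30 N or more
- knob_grip (a point): on the knob's axis, half-way up its bar, 73.5 mm above the bench; 29 mm behind the stop's face. The black plastic knob is a straight bar 70 mm long, 14 mm thick (17 mm at the rounded ends), 22 mm high (11 mm above and below this point), its underside 10 mm above the top of the stop block. The point's axes turn with the knob; its y axis lies along the bar
- knob (a joint): turn of the knob (rad), growing clockwise seen from above, which tightens: 0 fully slack (bar along the track), range 0 to 1.5. Below 0.6 the stop is free; from 0.6 the screw bites and turning grows stiffer, from 0.12 N m when slack to about 0.2 N m at 1.4; from 1.1 on it is tight. It stays where it is left
- blank_centre (a point): centre of the loose pine blank, a plain bar 50 x 200 x 30 mm (x, y, z), about 0.2 kg, lying flat on the bench left of the jig: the centre is 15 mm above its underside. Its y axis lies along its length
- mallet: bystander: turned wooden carver's mallet standing on its head, 66 mm across, 220 mm high; origin at the centre of its foot. Leave it alone
- gauge: bystander: wooden marking gauge 51 x 200 x 65 mm lying on the bench in front of the jig; origin at the centre of its underside, y along its stem. Leave it alone
- square: bystander: try square 115 x 169 x 16 mm lying flat behind the jig; origin at the centre of its underside. Leave it alone

How it is judged (in metres and radians):
On the way:
1. the knob has been slackened so that the stop is free (value of joint knob below 0.65 rad), for 0.1 s.
At the end, for the whole second after the job is handed in: The blank lies flat in the bed (centre within 5 mm of the track's middle line, 3 mm in height, 0.04 rad) and within 3 mm of home on the end stop; the sliding stop is up to it with under 2 mm of play (joint over 0.068); the knob is tight (over 1.0 rad); all at rest (x of blank_centre in the frame of bed_centre between -0.005 and 0.005 m and y of blank_centre in the frame of bed_centre between -0.003 and 0.003 m and z of blank_centre in the frame of bed_centre between 0.012 and 0.018 m and angle between the y axis of blank_centre and the y axis of bed_centre, either way round below 0.04 rad and value of joint stop above 0.068 m and value of joint knob above 1 rad and linear speed of blank below 0.01 m/s); the robot touches nothing.
It fails at once if the mallet is knocked over or pushed away (distance of mallet from where it was at the start of the episode above 0.03 m or angle between mallet's own z axis and vertical above 0.3 rad).
It fails at once if the marking gauge is pushed away (distance of gauge from where it was at the start of the episode above 0.03 m).
It fails at once if the try square is pushed away (distance of square from where it was at the start of the episode above 0.03 m).
It also fails if it takes over 58 s, if anything falls off the work surface, if the arm or the gripper's body presses on something with over 40 N, if the wrist force passes 120 N, or if a joint passes its speed limit or range.

## Working session

There is one attempt and no reset: what is moved stays moved. The work goes in short steps, Python scripts to look and compute and a shell command to move; the robot and the scene stay as the last step left them, time stands still between calls to the robot, and variables do not carry over. Pictures are saved under pics/ and viewed, at most 10 in all, crops included, and the job is handed in when it is done.

```bash
mkdir -p pics; ls
python3 - <<'E'
from plant import r
import cv2,numpy as np
for n in ["scene","top"]:
    c=r.capture(n); cv2.imwrite(f"pics/{n}0.png",c["color"][:,:,::-1])
    np.savez(f"{n}0.npz",**{k:np.array(v) for k,v in c.items()})
    print(n,c["intrinsics"],c["k1"],c["world_from_camera"])
print(r.get_state())
E
```

```text
pics
scene [[392.48104481   0.         274.65469283]
 [  0.         392.48104481 211.76159338]
 [  0.           0.           1.        ]] 0.008128430255792126 [[-0.71876937 -0.39660582  0.57102926  0.00778884]
 [-0.69510371  0.39317144 -0.60186963  0.73433369]
 [ 0.0141926  -0.82953001 -0.55828176  0.65994081]
 [ 0.          0.          0.          1.        ]]
top [[425.35100322   0.         283.18344399]
 [  0.         425.35100322 207.18294211]
 [  0.           0.           1.        ]] -0.005336508017100224 [[ 0.00550911 -0.99095653  0.13407013  0.45277083]
 [-0.99997411 -0.00483856  0.00532686  0.12105323]
 [-0.00462998 -0.134096   -0.99095753  1.12753662]
 [ 0.          0.          0.          1.        ]]
{'time_s': 0.1, 'joints': array([-4.91528215e+01,  2.05857263e+01,  6.41192398e-01, -1.78550542e-02,
       -7.01339218e+01, -1.65059470e+01]), 'qd': array([ 0.03397261, -0.11967763,  0.01495379,  0.05693334, -0.0237736 ,
       -0.03582142]), 'joint_torque': array([-3.07505288e-03, -5.84162629e+01,  2.93753797e+01,  7.01547593e+00,
        1.02200807e-02, -3.02482033e-05]), 'tcp_pos': array([ 0.27803752, -0.61466822,  0.25075056]), 'eef_rot': array([ 1.79920008e+02, -6.19818208e-03, -1.55664843e+02]), 'contact_force': array([-0.2905992, -0.5123261,  0.667285 ]), 'moment': array([ 0.01397798, -0.00309693,  0.01982299]), 'gripper_force': 0.0, 'gripper_width': 0.08742898499883454}
```

View pics/top0.png

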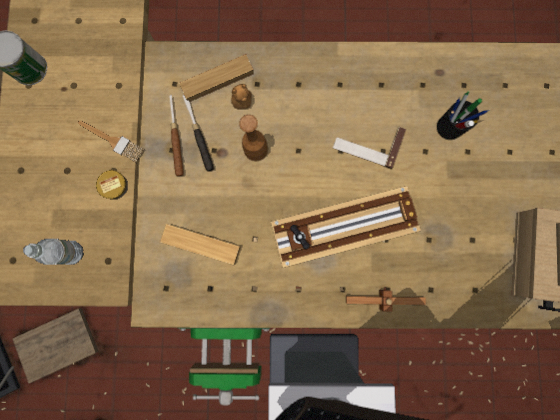

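View pics/scene0.png

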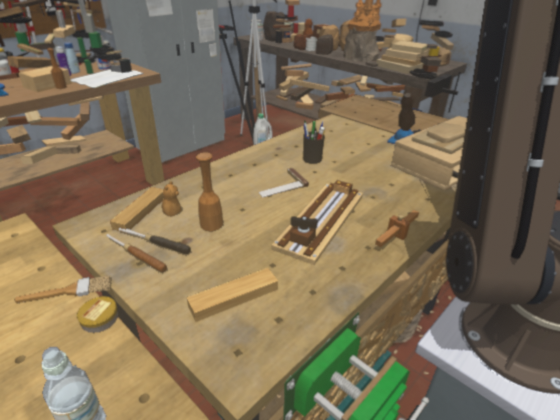

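The top view shows the jig centred near (345,227), with the sliding stop and black knob at about (298,237) and the end stop at about (409,210). The blank is at (200,244), the mallet at (254,138), the gauge at (385,299) and the square at (370,150).

```bash
cat > h.py <<'E'
import numpy as np,cv2
def onplane(c,uv,z):
    K=np.array(c["intrinsics"]);k=float(c["k1"]);T=np.array(c["world_from_camera"])
    uv=np.atleast_2d(np.array(uv,float)); d=(uv-K[:2,2])/[K[0,0],K[1,1]]
    p=d.copy()
    for _ in range(10): p=d/(1+k*(p**2).sum(1,keepdims=True))
    R=np.c_[p,np.ones(len(p))]@T[:3,:3].T
    return T[:3,3]+R*((z-T[2,3])/R[:,2])[:,None]
def big(m):
    n,l,s,_=cv2.connectedComponentsWithStats(m.astype(np.uint8)); return l==1+s[1:,4].argmax()
def rect(c,mask,z):
    v,u=np.nonzero(mask); cs=max(cv2.findContours(mask.astype(np.uint8),0,1)[0],key=len)[:,0]
    P=onplane(c,cs,z)[:,:2].astype(np.float32)
    (cx,cy),(w,h),a=cv2.minAreaRect(P*1000); b=cv2.boxPoints(((cx,cy),(w,h),a))
    e=b[1]-b[0] if np.linalg.norm(b[1]-b[0])>np.linalg.norm(b[2]-b[1]) else b[2]-b[1]
    yaw=np.degrees(np.arctan2(e[1],e[0]))%180
    return cx,cy,sorted((w,h)),yaw
E
python3 - <<'E'
import numpy as np,cv2
from h import *
c=np.load("top0.npz"); c={k:c[k] for k in c}
im=c["color"]; 
# height map
T=c["world_from_camera"];K=c["intrinsics"]; Z=c["range_z"]
v,u=np.mgrid[:420,:560]; P=np.stack([(u-K[0,2])/K[0,0]*Z,(v-K[1,2])/K[1,1]*Z,Z],-1)@T[:3,:3].T+T[:3,3]
h=P[...,2]; h[Z==0]=0
def roi(m,a,b,cc,d):
    o=np.zeros_like(m); o[b:d,a:cc]=m[b:d,a:cc]; return big(o)
bl=roi(h>0.015,150,215,250,275); print("blank",rect(c,bl,0.03),np.median(h[bl]))
jg=roi(h>0.009,262,175,430,275); print("jig",rect(c,jg,0.018),np.median(h[jg]))
kn=roi((h>0.066),262,215,330,260); print("knob",rect(c,kn,0.0845),np.median(h[kn]),kn.sum())
s=roi((h>0.04),262,215,330,260); print("stop",rect(c,s,0.052))
mal=roi(h>0.05,225,100,280,170); print("mallet",P[mal].mean(0)); 
g=roi(h>0.01,335,282,430,315); print("gauge",P[g].min(0),P[g].max(0))
cv2.imwrite("pics/z1.png",cv2.resize(im[180:275,150:430],None,fx=2.8,fy=2.8,interpolation=cv2.INTER_CUBIC)[:,:,::-1])
E
```

```text
blank (504.1351318359375, 341.1633605957031, [50.005313873291016, 202.37657165527344], np.float32(73.458984)) 0.03208806121003671
jig (554.2216796875, -36.73802185058594, [123.946044921875, 375.4238586425781], np.float32(105.111244)) 0.02181762730728476
knob (521.0735473632812, 85.8769760131836, [18.103158950805664, 68.41761779785156], np.float32(37.946896)) 0.08633037969183155 179
stop (522.81103515625, 85.54769134521484, [55.37025451660156, 67.59552001953125], np.float32(15.108808))
mallet [0.75435995 0.20112306 0.1408369 ]
gauge [ 0.34006635 -0.23160091  0.01019893] [ 0.39027628 -0.03307062  0.06915527]
```

View pics/z1.png

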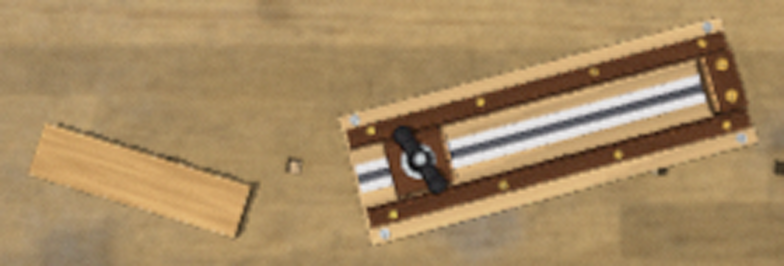

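The jig outline measures 124 x 375 mm and the blank 50 x 202 mm, both as specified. The knob sits on the track line at 1.17 rad, so it is tight. I'm moving to the blank.

```bash
cat > st.py <<'E'
from plant import r
import sys,numpy as np
s=r.get_state(); p=s["tcp_pos"]; y=np.radians(s["eef_rot"][2])
print("t",s["time_s"],"tcp",p.round(4),"rot",s["eef_rot"].round(2),"F",s["contact_force"].round(1),"M",s["moment"].round(2),"w",round(s["gripper_width"],4),"gf",round(s["gripper_force"],1))
if len(sys.argv)>1:  # target x y z yaw -> tool shift cm, turn about z
    a=[float(v) for v in sys.argv[1:]]; d=np.array(a[:3])-p
    tx=np.array([np.cos(y),np.sin(y)]);ty=np.array([np.sin(y),-np.cos(y)])
    print("shift cm",(100*np.array([d[:2]@tx,d[:2]@ty,-d[2]])).round(2), "wz",-((a[3]-s["eef_rot"][2]+180)%360-180))
E
python3 -m crank '[[[0,0,0],[-3.9,2.9,0],-1],[[0,0,0],[-3.9,2.9,0],-1],[[0,0,0],[-3.9,2.9,0],-1],[[0,0,0],[-3.9,2.9,0],-1],[[0,0,0],[-3.9,2.9,0],-1],[[0,0,0],[-3.9,2.9,0],-1],[[0,0,0],[-3.9,2.9,0],-1],[[0,0,0],[-3.9,2.9,0],-1]]' 30
python3 -m crank '[[[0,0,0],[-2.3,4.3,0],-1],[[0,0,0],[-2.3,4.3,0],-1],[[0,0,0],[-2.3,4.3,0],-1],[[0,0,0],[-2.3,4.3,0],-1],[[0,0,0],[-2.3,4.3,0],-1],[[0,0,0],[-2.3,4.3,0],-1],[[0,0,0],[-2.3,4.3,0],-1],[[0,0,0],[-2.3,4.3,0],-1]]'
python3 -m crank '[[[0,0,-8],[0,0,0],-1],[[0,0,-8],[0,0,0],-1],[[0,0,-8],[0,0,0],-1],[[0,0,-8],[0,0,0],-1],[[0,0,-8],[0,0,0],-1],[[0,0,-8],[0,0,0],-1],[[0,0,-1.2],[0,0,0],-1],[[0,0,0],[0,0,0],-1]]'
python3 st.py 0.504 0.341 0.037 -106.5
```

```text
time_s: 0.9
tcp_pos: [0.4672, -0.2731, 0.2515]
eef_rot: [180.0, -0.0, -155.7]
contact_force: [0.7, -0.6, 0.6]
gripper_width: 0.0876
gripper_force: 0.0
time_s: 1.7
tcp_pos: [0.4922, 0.1162, 0.2516]
eef_rot: [180.0, 0.0, -155.6]
contact_force: [1.0, -0.7, -0.3]
gripper_width: 0.0876
gripper_force: 0.0
time_s: 2.5
tcp_pos: [0.4925, 0.1142, 0.2514]
eef_rot: [180.0, -0.0, -106.6]
contact_force: [0.2, -0.1, -0.5]
gripper_width: 0.088
gripper_force: 0.0
t 2.5 tcp [0.4925 0.1142 0.2514] rot [ 1.7998e+02 -1.0000e-02 -1.0663e+02] F [ 0.2 -0.1 -0.5] M [ 0.    0.1  -0.01] w 0.088 gf 0.0
shift cm [-22.06   5.39  21.44] wz -0.1282893012836439
```

```bash
python3 -m crank '[[[0,0,0],[-4,1,1],-1],[[0,0,0],[-4,1,2],-1],[[0,0,0],[-4,1,2],-1],[[0,0,0],[-4,1,2],-1],[[0,0,0],[-4,1,2],-1],[[0,0,0],[-2,0.4,3],-1],[[0,0,0],[0,0,2],-1],[[0,0,0],[0,0,0],-1]]'
python3 st.py 0.504 0.341 0.037 -106.5
python3 - <<'E'
from plant import r
import cv2
cv2.imwrite("pics/s1.png",r.capture("scene")["color"][:,:,::-1])
E
```

```text
time_s: 3.3
tcp_pos: [0.5015, 0.3396, 0.1079]
eef_rot: [179.8, -0.3, -106.6]
contact_force: [-0.5, -0.6, 0.5]
gripper_width: 0.0877
gripper_force: 0.0
t 3.3 tcp [0.5015 0.3396 0.1079] rot [ 179.83   -0.33 -106.61] F [-0.5 -0.6  0.5] M [-0.08  0.13 -0.05] w 0.0877 gf 0.0
shift cm [-0.2  -0.2   7.09] wz -0.10949500655709699
```

View pics/s1.png

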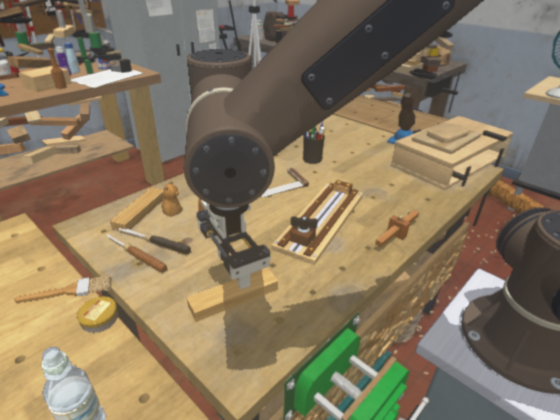

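The gripper is above the blank at about (240,270), with the fingers straddling its width. I'm lowering it and gripping.

```bash
python3 -m crank '[[[0,0,0],[0,0,2],-1],[[0,0,0],[0,0,2],-1],[[0,0,0],[0,0,1.5],-1],[[0,0,0],[0,0,0.8],-1],[[0,0,0],[0,0,0],-1]]'; python3 st.py 0.504 0.341 0.037 -106.5
```

```text
time_s: 3.85
tcp_pos: [0.5035, 0.3401, 0.0489]
eef_rot: [-180.0, -0.0, -106.5]
contact_force: [0.3, 0.6, 0.4]
gripper_width: 0.0872
gripper_force: 0.0
t 3.85 tcp [0.5035 0.3401 0.0489] rot [-1.8000e+02 -1.0000e-02 -1.0654e+02] F [0.3 0.6 0.4] M [ 0.    0.03 -0.  ] w 0.0872 gf 0.0
shift cm [-0.1  -0.03  1.19] wz -0.040982448654574455
```

```bash
python3 -m crank '[[[0,0,0],[-0.1,0,1.1],-1],[[0,0,0],[0,0,0],-1],[[0,0,0],[0,0,0],1],[[0,0,0],[0,0,0],1],[[0,0,0],[0,0,0],1],[[0,0,0],[0,0,0],1],[[0,0,0],[0,0,0],1],[[0,0,0],[0,0,0],1]]' 30;  python3 -m crank '[[[0,0,0],[0,0,-2],1],[[0,0,0],[0,0,-4],1],[[0,0,0],[0,0,-4],1],[[0,0,0],[0,0,-4],1],[[0,0,0],[0,0,0],1]]'
python3 st.py
```

```text
time_s: 4.65
tcp_pos: [0.5036, 0.3415, 0.0377]
eef_rot: [-180.0, 0.0, -106.5]
contact_force: [0.4, 1.0, 0.6]
gripper_width: 0.0496
gripper_force: 30.0
time_s: 5.15
tcp_pos: [0.5058, 0.3435, 0.1838]
eef_rot: [-179.7, 0.5, -106.4]
contact_force: [0.7, 0.4, -1.5]
gripper_width: 0.0498
gripper_force: 30.0
t 5.15 tcp [0.5058 0.3435 0.1838] rot [-179.72    0.48 -106.41] F [ 0.7  0.4 -1.5] M [ 0.1  -0.01 -0.03] w 0.0498 gf 30.0
```

```bash
python3 -m crank '[[[0,0,-8],[0,0,0],1],[[0,0,-8],[0,0,0],1],[[0,0,-8],[0,0,0],1],[[0,0,-7.6],[0,0,0],1],[[0,0,0],[0,0,0],1]]'; python3 st.py 0.5672 -0.0850 0.055 -74.9
```

```text
time_s: 5.65
tcp_pos: [0.5031, 0.3412, 0.1768]
eef_rot: [179.9, -0.0, -74.8]
contact_force: [0.4, -0.5, -2.1]
gripper_width: 0.0498
gripper_force: 30.0
t 5.65 tcp [0.5031 0.3412 0.1768] rot [ 1.7994e+02 -2.0000e-02 -7.4760e+01] F [ 0.4 -0.5 -2.1] M [-0.    0.19 -0.05] w 0.0498 gf 30.0
shift cm [42.81  5.03 12.18] wz 0.14236596871305096
```

```bash
python3 -m crank '[[[0,0,0],[4.3,0.5,0],1],[[0,0,0],[4.3,0.5,0],1],[[0,0,0],[4.3,0.5,0],1],[[0,0,0],[4.3,0.5,0],1],[[0,0,0],[4.3,0.5,0],1],[[0,0,0],[4.3,0.5,0],1],[[0,0,0],[4.3,0.5,0],1],[[0,0,0],[4.3,0.5,0],1]]'; python3 -m crank '[[[0,0,0],[4.2,0.5,2],1],[[0,0,0],[4.2,0.5,2],1],[[0,0,0],[0,0,2],1],[[0,0,0],[0,0,1],1],[[0,0,0],[0,0,0],1],[[0,0,0],[0,0,0],1]]'; python3 st.py 0.5672 -0.0850 0.055 -74.9
python3 - <<'E'
from plant import r
import cv2
a=r.capture("top")["color"][180:275,250:450]
b=r.capture("scene")["color"][150:290,240:420]
a=cv2.resize(a,(800,380),interpolation=2); cv2.imwrite("pics/p.png",a[:,:,::-1])
b=cv2.resize(b,(720,560),interpolation=2); cv2.imwrite("pics/q.png",b[:,:,::-1])
E
```

```text
time_s: 6.45
tcp_pos: [0.5545, -0.0028, 0.1774]
eef_rot: [180.0, 0.0, -75.1]
contact_force: [2.0, 0.3, -2.1]
gripper_width: 0.0498
gripper_force: 30.0
time_s: 7.05
tcp_pos: [0.5674, -0.084, 0.1081]
eef_rot: [-180.0, -0.0, -74.9]
contact_force: [0.5, -0.6, -1.6]
gripper_width: 0.0499
gripper_force: 30.0
t 7.05 tcp [ 0.5674 -0.084   0.1081] rot [-1.7998e+02 -2.0000e-02 -7.4850e+01] F [ 0.5 -0.6 -1.6] M [0.04 0.13 0.02] w 0.0499 gf 30.0
shift cm [0.09 0.05 5.31] wz 0.04737415780232368
```

View pics/q.png

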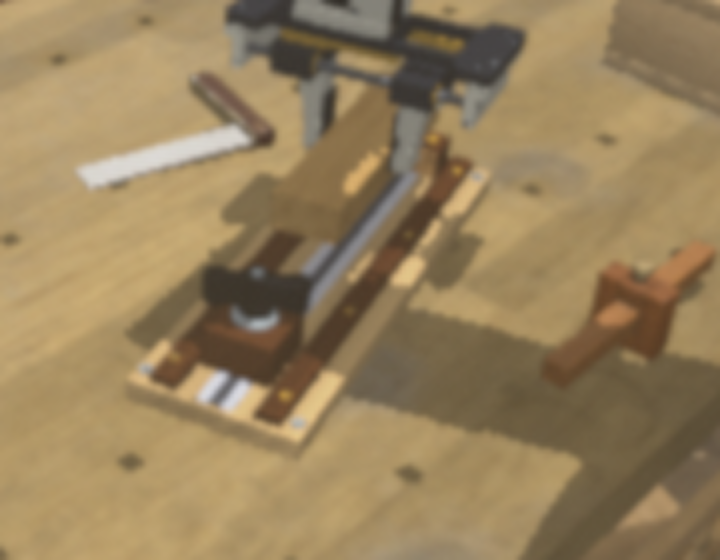

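The blank hangs over the bed, parallel to the rails and between the end stop and the sliding stop, with no overlap on either. I'm lowering it and watching the force.

```bash
python3 -m crank '[[[0,0,0],[0.1,0.05,1.5],1],[[0,0,0],[0,0,1.5],1],[[0,0,0],[0,0,0.8],1],[[0,0,0],[0,0,0.3],1],[[0,0,0],[0,0,0],1],[[0,0,0],[0,0,0],1]]'; python3 -m crank '[[[0,0,0],[0,0,0.3],1],[[0,0,0],[0,0,0.3],1],[[0,0,0],[0,0,0.2],1],[[0,0,0],[0,0,0.2],1],[[0,0,0],[0,0,0],1]]';python3 st.py 0.5672 -0.0850 0.0555 -74.9
```

```text
time_s: 7.75
tcp_pos: [0.5675, -0.0854, 0.0674]
eef_rot: [-179.9, -0.0, -74.8]
contact_force: [-0.3, 2.8, 1.6]
gripper_width: 0.0496
gripper_force: 30.0
time_s: 8.25
tcp_pos: [0.5679, -0.0868, 0.0615]
eef_rot: [-179.8, -0.1, -74.7]
contact_force: [-12.5, -0.7, 40.5]
gripper_width: 0.05
gripper_force: 30.0
t 8.25 tcp [ 0.5679 -0.0868  0.0615] rot [-1.7984e+02 -1.5000e-01 -7.4740e+01] F [-12.5  -0.7  40.5] M [-0.41  4.89  0.03] w 0.05 gf 30.0
shift cm [-0.19  0.02  0.6 ] wz 0.15948304304970407
```

```bash
python3 -m crank '[[[0,0,0],[0,0,-0.5],1],[[0,0,0],[0,0,-0.5],1],[[0,0,0],[0,0,0],1],[[0,0,0],[0,0,0],1]]' | sed -n 2,4p
python3 - <<'E'
from plant import r
from h import *
c=np.load("top0.npz"); c={k:c[k] for k in c}
n=r.capture("top"); 
o=np.array([.5542,-.0367]);ux=np.array([.9654,.2607]);uy=np.array([-.2607,.9654])
def prof(c,z,ys,xs):  # brightness profile across the jig at given height, median over ys
    K=c["intrinsics"];T=c["world_from_camera"];Ti=np.linalg.inv(T);k=float(c["k1"])
    out=[]
    for y in ys:
        P=np.c_[o+xs[:,None]*ux+y*uy,np.full(len(xs),z)]@Ti[:3,:3].T+Ti[:3,3]
        s=P[:,:2]/P[:,2:]; s=s*(1+k*(s**2).sum(1,keepdims=True)); uv=(s*np.diag(K)[:2]+K[:2,2]).astype(np.float32)
        out.append(cv2.remap(np.ascontiguousarray(c["color"]),uv[:,:1],uv[:,1:],1)[:,0])
    return np.mean(out,0)
xs=np.arange(-70,71,2)/1000
for lo,hi in((-.14,-.06),(-.04,.08)):
    print("jig y",lo,hi); p=prof(c,.018,np.linspace(lo,hi,20),xs).astype(int)
    print([(int(round(x*1000)),*v[[0,2]]) for x,v in zip(xs,p)])
cv2.imwrite("pics/t2.png",cv2.resize(n["color"][185:265,260:430],(800,376),interpolation=2)[:,:,::-1])
E
```

```text
tcp_pos: [0.5667, -0.0858, 0.0662]
eef_rot: [180.0, 0.0, -74.9]
contact_force: [-1.3, 0.2, -1.6]
jig y -0.14 -0.06
[(-70, np.int64(171), np.int64(96)), (-68, np.int64(167), np.int64(94)), (-66, np.int64(161), np.int64(90)), (-64, np.int64(155), np.int64(87)), (-62, np.int64(157), np.int64(90)), (-60, np.int64(186), np.int64(108)), (-58, np.int64(205), np.int64(119)), (-56, np.int64(210), np.int64(121)), (-54, np.int64(208), np.int64(120)), (-52, np.int64(208), np.int64(120)), (-50, np.int64(210), np.int64(121)), (-48, np.int64(198), np.int64(113)), (-46, np.int64(157), np.int64(84)), (-44, np.int64(115), np.int64(52)), (-42, np.int64(97), np.int64(36)), (-40, np.int64(96), np.int64(35)), (-38, np.int64(96), np.int64(35)), (-36, np.int64(95), np.int64(35)), (-34, np.int64(94), np.int64(35)), (-32, np.int64(89), np.int64(32)), (-30, np.int64(77), np.int64(28)), (-28, np.int64(87), np.int64(39)), (-26, np.int64(143), np.int64(78)), (-24, np.int64(187), np.int64(107)), (-22, np.int64(200), np.int64(116)), (-20, np.int64(199), np.int64(115)), (-18, np.int64(195), np.int64(113)), (-16, np.
[... 3401 characters left out ...]
, (32, np.int64(79), np.int64(31)), (34, np.int64(86), np.int64(32)), (36, np.int64(93), np.int64(35)), (38, np.int64(97), np.int64(35)), (40, np.int64(98), np.int64(36)), (42, np.int64(98), np.int64(37)), (44, np.int64(96), np.int64(35)), (46, np.int64(99), np.int64(38)), (48, np.int64(131), np.int64(65)), (50, np.int64(181), np.int64(102)), (52, np.int64(207), np.int64(119)), (54, np.int64(216), np.int64(125)), (56, np.int64(217), np.int64(126)), (58, np.int64(216), np.int64(125)), (60, np.int64(208), np.int64(121)), (62, np.int64(181), np.int64(105)), (64, np.int64(162), np.int64(93)), (66, np.int64(157), np.int64(89)), (68, np.int64(159), np.int64(90)), (70, np.int64(159), np.int64(90))]
```

View pics/t2.png

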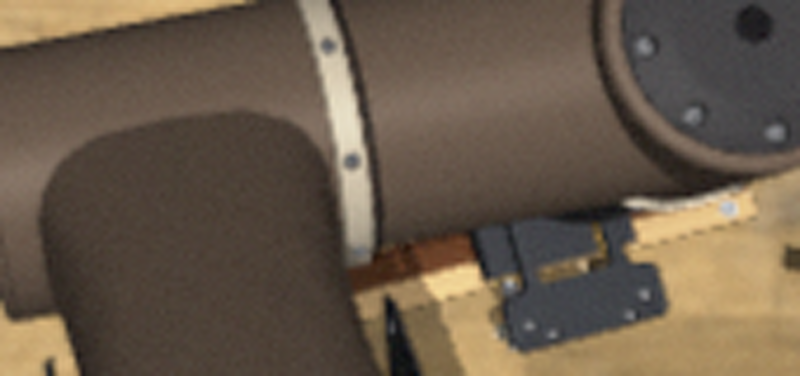

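The top view is mostly hidden by the arm. From the first picture's profile, the track's middle is about 1.1 mm further along jig +x than I assumed. I'll shift that way, about 1.5 mm, and probe down gently.

```bash
python3 -m crank '[[[0,0,0],[0,-0.15,0],1],[[0,0,0],[0,0,0.2],1],[[0,0,0],[0,0,0],1]]'|sed -n 2,4p; python3 -m crank '[[[0,0,0],[0,0,0.2],1],[[0,0,0],[0,0,0],1]]'|sed -n 2,4p;  python3 -m crank '[[[0,0,0],[0,0,0.2],1],[[0,0,0],[0,0,0],1]]'|sed -n 2,4p;python3 -m crank '[[[0,0,0],[0,0,0.2],1],[[0,0,0],[0,0,0],1]]'|sed -n 2,4p; python3 st.py 0.5672 -0.0850 0.0555 -74.9
```

```text
tcp_pos: [0.568, -0.0854, 0.0639]
eef_rot: [179.9, 0.0, -74.9]
contact_force: [-0.3, 1.2, -2.3]
tcp_pos: [0.5681, -0.0854, 0.0622]
eef_rot: [180.0, 0.0, -74.9]
contact_force: [-0.5, 1.6, -2.9]
tcp_pos: [0.5683, -0.0854, 0.0617]
eef_rot: [-180.0, -0.0, -74.8]
contact_force: [-4.4, 1.8, 9.8]
tcp_pos: [0.5683, -0.0855, 0.0615]
eef_rot: [-180.0, -0.0, -74.8]
contact_force: [-11.2, 4.2, 27.6]
t 9.6 tcp [ 0.5683 -0.0855  0.0615] rot [-1.7996e+02 -4.0000e-02 -7.4810e+01] F [-11.2   4.2  27.6] M [ 1.17  4.18 -0.18] w 0.05 gf 30.0
shift cm [-0.07  0.09  0.6 ] wz 0.08659010814255907
```

Run:
```python
from plant import r
import cv2
c=r.capture("scene"); import numpy as np
np.savez("s3.npz",**{k:np.array(v) for k,v in c.items()})
b=c["color"][165:270,260:380]
b=cv2.resize(b,(686,600),interpolation=cv2.INTER_LANCZOS4); cv2.imwrite("pics/s3.png",b[:,:,::-1])
```

```text
(no output)
```

View pics/s3.png

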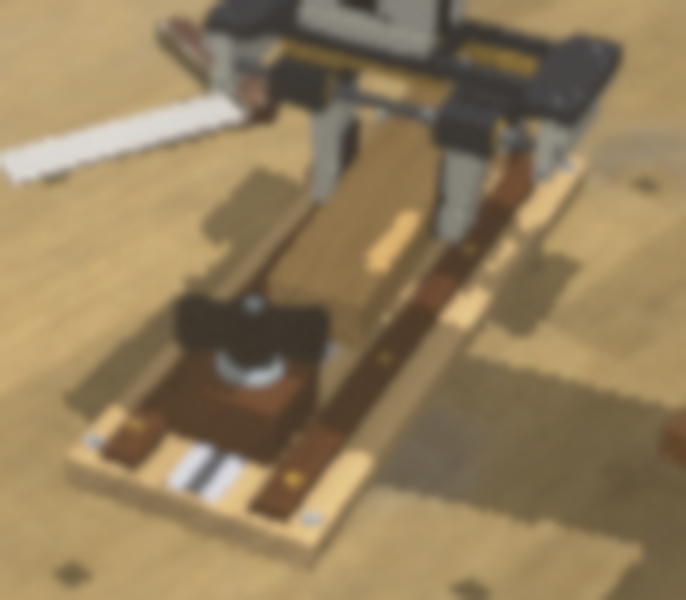

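The blank sits low, between the rails and behind the knob. I'll use the depth data to get its real height and tilt.

Run:
```python
from h import *
c=np.load("s3.npz"); T=c["world_from_camera"];K=c["intrinsics"]; Z=c["range_z"]
v,u=np.mgrid[:420,:560]; P=np.stack([(u-K[0,2])/K[0,0]*Z,(v-K[1,2])/K[1,1]*Z,Z],-1)@T[:3,:3].T+T[:3,3]
d=P[...,:2]-[.5542,-.0367]; X=d@[.9654,.2607]*1e3; Y=d@[-.2607,.9654]*1e3; H=P[...,2]*1e3
# height vs jig x, per y band
for lo,hi in((-30,-10),(-10,10),(10,30),(30,42),(52,80)):
    row=[]
    for x in range(-66,67,4):
        m=(abs(X-x)<2)&(Y>lo)&(Y<hi)&(H<75)&(Z>0); row.append((x,int(np.median(H[m])) if m.sum()>1 else None))
    print(lo,hi,row)
m=(abs(X)<20)&(Y>-20)&(Y<40)&(H>40)&(H<70); A=np.c_[X[m],Y[m],np.ones(m.sum())]; print(m.sum(),np.linalg.lstsq(A,H[m],rcond=None)[0])
m=(abs(X)<20)&(H>40)&(H<70)&(Y>-30)&(Y<70); print("blank y max",np.percentile(Y[m],[95,99,100]))
```

```text
-30 -10 [(-66, 0), (-62, 7), (-58, 19), (-54, 19), (-50, 19), (-46, 25), (-42, 26), (-38, 27), (-34, 27), (-30, 27), (-26, 41), (-22, 39), (-18, 58), (-14, 58), (-10, 59), (-6, 57), (-2, 57), (2, 57), (6, 58), (10, 56), (14, 57), (18, 58), (22, 57), (26, 56), (30, None), (34, None), (38, None), (42, 27), (46, 27), (50, 21), (54, 18), (58, 20), (62, None), (66, None)]
-10 10 [(-66, 0), (-62, 10), (-58, 19), (-54, 19), (-50, 19), (-46, 25), (-42, 27), (-38, 26), (-34, 27), (-30, 27), (-26, 26), (-22, 42), (-18, 57), (-14, 54), (-10, 55), (-6, 54), (-2, 54), (2, 54), (6, 56), (10, 54), (14, 55), (18, 54), (22, 55), (26, 53), (30, None), (34, None), (38, None), (42, 27), (46, 25), (50, None), (54, 20), (58, 17), (62, 19), (66, None)]
10 30 [(-66, 1), (-62, 9), (-58, 19), (-54, 19), (-50, 19), (-46, 25), (-42, 28), (-38, 28), (-34, 27), (-30, 26), (-26, 21), (-22, 39), (-18, 52), (-14, 52), (-10, 52), (-6, 52), (-2, 51), (2, 52), (6, 53), (10, 51), (14, 52), (18, 53), (22, 52), (26, 51), (30, None), (34, None), (38, 28), (42, 26), (46, 26), (50, None), (54, 19), (58, 19), (62, 17), (66, N
[... 180 characters left out ...]
, 50), (-2, 51), (2, 50), (6, 51), (10, 50), (14, 50), (18, 50), (22, None), (26, 49), (30, None), (34, None), (38, None), (42, 27), (46, 26), (50, None), (54, None), (58, 19), (62, None), (66, None)]
52 80 [(-66, 1), (-62, 7), (-58, 20), (-54, 19), (-50, 20), (-46, 24), (-42, 27), (-38, 27), (-34, 27), (-30, 26), (-26, 19), (-22, 19), (-18, 19), (-14, 19), (-10, 18), (-6, None), (-2, None), (2, None), (6, None), (10, None), (14, None), (18, None), (22, None), (26, None), (30, None), (34, None), (38, None), (42, None), (46, None), (50, None), (54, None), (58, None), (62, None), (66, None)]
188 [-1.90250948e-02 -1.24978383e-01  5.52253821e+01]
blank y max [49.85339404 51.26398788 52.32064443]
```

The blank has pitched about 7° in the grip. Its +y end is already down on the bed between the rails, and the -y end is still about 13 mm up. Releasing the grip will let it drop flat.

```bash
python3 -m crank '[[[0,0,0],[0,0,-0.3],1],[[0,0,0],[0,0,0],1],[[0,0,0],[0,0,0],1]]' 3 | tail -5
python3 -m crank '[[[0,0,0],[0,0,0],0.1],[[0,0,0],[0,0,0],-0.3],[[0,0,0],[0,0,0],-1],[[0,0,0],[0,0,0],-1],[[0,0,0],[0,0,-3],-1],[[0,0,0],[0,0,-3],-1],[[0,0,0],[0,0,-3],-1],[[0,0,0],[0,0,0],-1]]'
cat > d.py <<'E'
from h import *
from plant import r
c=r.capture("scene"); T=c["world_from_camera"];K=c["intrinsics"]; Z=c["range_z"]
v,u=np.mgrid[:420,:560]; P=np.stack([(u-K[0,2])/K[0,0]*Z,(v-K[1,2])/K[1,1]*Z,Z],-1)@T[:3,:3].T+T[:3,3]
d=P[...,:2]-[.5542,-.0367]; X=d@[.9654,.2607]*1e3; Y=d@[-.2607,.9654]*1e3; H=P[...,2]*1e3
for lo,hi in((-130,-100),(-60,-30),(10,40)):
    print(lo,hi,[(x,int(np.median(H[m]))) for x in range(-34,35,4) if (m:=(abs(X-x)<2)&(Y>lo)&(Y<hi)&(H<75)&(Z>0)).sum()>2])
m=(abs(X)<18)&(Y>-140)&(Y<40)&(H>40)&(H<70); A=np.c_[X[m],Y[m],np.ones(m.sum())]; print(m.sum(),np.linalg.lstsq(A,H[m],rcond=None)[0])
m=(abs(X)<18)&(H>40)&(H<70)&(Y>-30)&(Y<70); print("blank y max",np.percentile(Y[m],[95,99]))
cv2.imwrite("pics/s4.png",cv2.resize(c["color"][165:270,260:380],(686,600),interpolation=2)[:,:,::-1])
E
python3 d.py
```

```text
tcp_pos: [0.5684, -0.0854, 0.0615]
eef_rot: [-180.0, -0.0, -74.9]
contact_force: [-0.5, 1.2, 3.2]
gripper_width: 0.0503
gripper_force: 3.0
time_s: 10.75
tcp_pos: [0.5708, -0.0854, 0.156]
eef_rot: [-179.6, -0.1, -74.8]
contact_force: [0.6, 0.1, -0.8]
gripper_width: 0.0874
gripper_force: 0.0
-130 -100 [(-34, 27), (-30, 27), (-26, 24), (-22, 53), (-18, 69), (-14, 68), (-10, 69), (-6, 69), (-2, 69), (2, 69), (6, 70), (10, 67), (14, 70), (18, 68), (22, 69), (26, 70)]
-60 -30 [(-34, 27), (-30, 26), (-26, 23), (-22, 46), (-18, 60), (-14, 62), (-10, 60), (-6, 60), (-2, 61), (2, 60), (6, 60), (10, 61), (14, 60), (18, 60), (22, 60), (26, 60)]
10 40 [(-34, 27), (-30, 27), (-26, 30), (-22, 39), (-18, 52), (-14, 53), (-10, 52), (-6, 51), (-2, 50), (2, 52), (6, 52), (10, 52), (14, 51), (18, 52), (22, 52), (26, 52), (34, 27)]
424 [-1.29375979e-02 -1.18141830e-01  5.54398616e+01]
blank y max [49.73991529 52.06304684]
```

The -y end is still up, at about 44 mm, so it is probably resting on the end stop. I'll check where the stop's face is in the first picture.

Run:
```python
from h import *
for n in("top0","scene0"):
    c=np.load(n+".npz"); T=c["world_from_camera"];K=c["intrinsics"]; Z=c["range_z"]
    v,u=np.mgrid[:420,:560]; P=np.stack([(u-K[0,2])/K[0,0]*Z,(v-K[1,2])/K[1,1]*Z,Z],-1)@T[:3,:3].T+T[:3,3]
    d=P[...,:2]-[.5542,-.0367]; X=d@[.9654,.2607]*1e3; Y=d@[-.2607,.9654]*1e3; H=P[...,2]*1e3
    print(n,[(y,int(np.median(H[m]))) for y in [*range(-200,-120,4),*range(80,200,4)] if (m:=(abs(X-1)<20)&(abs(Y-y)<2)&(Z>0)).sum()>2])
```

```text
top0 [(-200, 0), (-196, 0), (-180, 43), (-176, 44), (-172, 44), (-168, 45), (-164, 45), (-160, 43), (-156, 44), (-152, 43), (-148, 25), (-144, 18), (-140, 19), (-136, 19), (-132, 19), (-128, 18), (-124, 19), (80, 19), (84, 19), (88, 20), (92, 20), (96, 20), (100, 45), (104, 53), (108, 54), (112, 54), (116, 57), (120, 84), (124, 87), (128, 86), (132, 85), (136, 67), (140, 55), (144, 54), (148, 53), (152, 52), (156, 20), (160, 19), (164, 20), (168, 20), (172, 20), (176, 19), (180, 20), (184, 19), (188, 3), (192, 1), (196, 1)]
scene0 [(-180, 44), (-176, 45), (-172, 45), (-168, 45), (-164, 45), (-160, 46), (-156, 45), (-152, 31), (-148, 32), (-144, 19), (-140, 19), (-136, 20), (-132, 20), (-128, 20), (-124, 19), (112, 53), (116, 70), (120, 86), (124, 75), (128, 77), (132, 73), (136, 69), (140, 57), (144, 54), (148, 52), (152, 37), (156, 20), (160, 19), (164, 19), (168, 19), (172, 19), (176, 19), (180, 19), (184, 13), (188, 8), (192, 1), (196, 1)]
```

The end stop's face is at jig y ≈ -149.5 mm, 10 mm nearer than I assumed, so the blank's end sits on top of it. I'll regrip, lift, move 25 mm towards +y and lower again.

```bash
python3 -m crank '[[[0,0,0],[0,0,3],-1],[[0,0,0],[0,0,3],-1],[[0,0,0],[0,0,2.4],-1],[[0,0,0],[0,0,0],1],[[0,0,0],[0,0,0],1],[[0,0,0],[0,0,0],1],[[0,0,0],[0,0,0],1],[[0,0,0],[0,0,0],1]]' 25 | tail -5; python3 st.py
python3 -m crank '[[[0,0,0],[0,0,-1.5],1],[[0,0,0],[0,0,-1],1],[[0,0,0],[-1.3,0,0],1],[[0,0,0],[-1.2,0,0],1],[[0,0,0],[0,0,0],1],[[0,0,0],[0,0,0],1]]' | tail -5; python3 d.py; python3 st.py .5613 -.0602 .0575 -74.9
```

```text
tcp_pos: [0.5689, -0.0854, 0.0687]
eef_rot: [-179.9, -0.0, -74.9]
contact_force: [0.7, -0.4, -0.7]
gripper_width: 0.053
gripper_force: 0.0
t 11.6 tcp [ 0.5689 -0.0854  0.0687] rot [-1.7989e+02 -1.0000e-02 -7.4860e+01] F [ 0.7 -0.4 -0.7] M [-0.04  0.14  0.01] w 0.053 gf 0.0
tcp_pos: [0.5614, -0.0606, 0.0923]
eef_rot: [180.0, 0.0, -74.8]
contact_force: [-0.7, -0.5, -2.5]
gripper_width: 0.0499
gripper_force: 25.0
-130 -100 [(-34, 28), (-30, 26), (-26, 21), (-22, 20), (-18, 19), (-14, 18)]
-60 -30 [(-34, 26), (-30, 27), (-22, 18), (-18, 19), (-14, 19), (-10, 19)]
10 40 [(-34, 27), (-30, 25), (-26, 62), (-22, 53), (-18, 19), (-14, 19), (-6, 74), (6, 73)]
0 [0. 0. 0.]
blank y max [67.47595064 67.53090526]
t 12.25 tcp [ 0.5615 -0.0609  0.0923] rot [179.96   0.   -74.81] F [ 0.3  0.2 -1. ] M [0.05 0.13 0.03] w 0.0498 gf 25.0
shift cm [-0.07 -0.    3.48] wz 0.08740039322788107
```

```bash
python3 -m crank '[[[0,0,0],[0,0,1],1],[[0,0,0],[0,0,1],1],[[0,0,0],[0,0,0.4],1],[[0,0,0],[0,0,0.3],1],[[0,0,0],[0,0,0.3],1],[[0,0,0],[0,0,0.3],1],[[0,0,0],[0,0,0],1]]' 8| tail -5; python3 d.py; python3 st.py
```

```text
tcp_pos: [0.5618, -0.0613, 0.0594]
eef_rot: [180.0, -0.0, -74.9]
contact_force: [-0.7, -0.2, -1.8]
gripper_width: 0.0497
gripper_force: 8.0
-130 -100 [(-34, 27), (-30, 27), (-26, 23), (-22, 27), (22, 49)]
-60 -30 [(-34, 27), (-22, 20), (-14, 49), (-10, 49), (-6, 49), (-2, 49), (2, 50), (6, 49), (10, 49), (14, 49), (18, 50), (22, 49), (26, 57)]
10 40 [(-34, 27), (-30, 26), (-26, 30), (-22, 35), (-18, 49), (-14, 49), (-10, 49), (-6, 49), (-2, 49), (2, 49), (6, 50), (10, 50), (14, 50), (18, 49), (22, 49), (26, 49)]
270 [1.52988382e-02 6.51259680e-04 4.98524274e+01]
blank y max [59.0554915  65.76697103]
t 13.0 tcp [ 0.5617 -0.0613  0.0595] rot [-180.      0.    -74.87] F [-0.6 -0.4 -2.4] M [-0.01  0.14  0.06] w 0.05 gf 8.0
```

The blank lies flat: its top is at about 49 mm and the slope is about 0. I'm releasing it and going to the knob.

```bash
python3 -m crank '[[[0,0,0],[0,0,0],0.1],[[0,0,0],[0,0,0],-0.4],[[0,0,0],[0,0,0],-1],[[0,0,0],[0,0,0],-1],[[0,0,0],[0,0,-3],-1],[[0,0,0],[0,0,-4],-1],[[0,0,0],[0,0,-3],-1],[[0,0,0],[0,0,0],-1]]' | tail -5
python3 -m crank '[[[0,0,8],[0,0,0],-1],[[0,0,8],[0,0,0],-1],[[0,0,8],[0,0,0],-1],[[0,0,8],[0,0,0],-1],[[0,0,8],[0,0,0],-1],[[0,0,8],[0,0,0],-1],[[0,0,8],[0,0,0],-1],[[0,0,8],[0,0,0],-1]]' | tail -5
python3 -m crank '[[[0,0,3.2],[0,0,0],-1],[[0,0,0],[0,0,0],-1]]' | tail -5
python3 st.py 0.5218 0.0861 0.083 -142.1; python3 d.py
```

```text
tcp_pos: [0.5645, -0.0611, 0.1645]
eef_rot: [-179.5, -0.1, -74.8]
contact_force: [0.6, 1.4, -0.3]
gripper_width: 0.088
gripper_force: 0.0
tcp_pos: [0.5615, -0.0613, 0.1591]
eef_rot: [180.0, -0.0, -139.2]
contact_force: [0.7, -0.4, -0.2]
gripper_width: 0.0875
gripper_force: 0.0
tcp_pos: [0.5615, -0.0613, 0.1591]
eef_rot: [180.0, -0.0, -142.1]
contact_force: [-0.2, -1.0, -0.5]
gripper_width: 0.0878
gripper_force: 0.0
t 14.8 tcp [ 0.5615 -0.0613  0.1591] rot [ 1.7998e+02 -2.0000e-02 -1.4211e+02] F [-0.2 -1.  -0.5] M [ 0.03  0.04 -0.02] w 0.0878 gf 0.0
shift cm [-5.92 14.07  7.61] wz -0.006749503896628539
-130 -100 [(-34, 28), (-30, 26), (-22, 36), (-18, 48), (-14, 50), (-10, 48), (-6, 50), (-2, 49), (2, 48), (6, 50), (10, 49), (14, 49), (18, 49), (22, 49)]
-60 -30 [(-34, 27), (-30, 26), (-26, 35), (-22, 37), (-18, 49), (-14, 49), (-10, 49), (-6, 49), (-2, 50), (2, 49), (6, 48), (10, 49), (14, 49), (18, 49), (22, 49)]
10 40 [(-34, 28), (-30, 25), (-26, 25), (-22, 42), (-18, 50), (-14, 49), (-10, 49), (-6, 50), (-2, 49), (2, 49), (6, 49), (10, 49), (14, 49), (18, 49), (22, 48), (26, 49)]
364 [1.90569061e-03 1.59313953e-03 4.97331793e+01]
blank y max [59.91627046 65.62207652]
```

View pics/s4.png

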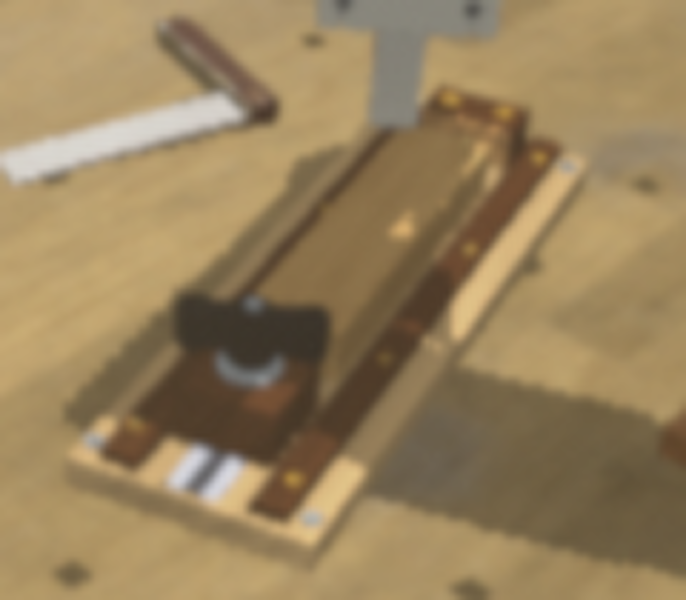

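The blank lies flat between the rails, clear of the end stop at crop (480,110). The knob is unchanged at crop (250,325).

```bash
python3 -m crank '[[[0,0,0],[-1.5,3.5,0],-1],[[0,0,0],[-1.5,3.5,0],-1],[[0,0,0],[-1.5,3.5,0.6],-1],[[0,0,0],[-1.4,3.6,1],-1],[[0,0,0],[0,0,2],-1],[[0,0,0],[0,0,2],-1],[[0,0,0],[0,0,0],-1],[[0,0,0],[0,0,0],-1]]' | tail -5
python3 st.py 0.5218 0.0861 0.083 -142.1
```

```text
tcp_pos: [0.5216, 0.086, 0.1037]
eef_rot: [-180.0, -0.0, -142.0]
contact_force: [0.5, -0.1, 0.7]
gripper_width: 0.0875
gripper_force: 0.0
t 15.65 tcp [0.5216 0.086  0.1037] rot [-1.7999e+02 -5.0000e-02 -1.4199e+02] F [ 0.5 -0.1  0.7] M [ 0.01 -0.07 -0.02] w 0.0875 gf 0.0
shift cm [-0.02 -0.01  2.07] wz 0.10934425649651303
```

```bash
python3 -m crank '[[[0,0,0],[0,0,1],-1],[[0,0,0],[0,0,1],-1],[[0,0,0],[0,0,0],1],[[0,0,0],[0,0,0],1],[[0,0,0],[0,0,0],1],[[0,0,0],[0,0,0],1],[[0,0,0],[0,0,0],1],[[0,0,0],[0,0,0],1]]' 40 | tail -6
python3 -m crank '[[[0,0,0],[0,0,0],1],[[0,0,0],[0,0,0],1],[[0,0,0],[0,0,0],1],[[0,0,0],[0,0,0],1]]'>/dev/null;python3 st.py
```

```text
time_s: 16.45
tcp_pos: [0.5217, 0.0862, 0.0838]
eef_rot: [-180.0, 0.0, -142.1]
contact_force: [0.6, -0.9, 0.9]
gripper_width: 0.0451
gripper_force: 0.0
t 16.85 tcp [0.5225 0.0857 0.0837] rot [-1.7991e+02  3.0000e-02 -1.4203e+02] F [ 11.6 -13.3  -8.8] M [-3.87 -3.64  0.01] w 0.0135 gf 40.0
```

```bash
python3 -m crank '[[[0,0,0],[0,-0.1,0],1],[[0,0,0],[0,0,0],1]]' | sed -n 2,4p
python3 -m crank '[[[0,0,-7],[0,0,0],1],[[0,0,-7],[0,0,0],1],[[0,0,-7],[0,0,0],1],[[0,0,-7],[0,0,0],1],[[0,0,-7],[0,0,0],1],[[0,0,-7],[0,0,0],1],[[0,0,-8],[0,0,0],1],[[0,0,0],[0,0,0],1]]' | tail -6
python3 st.py
```

```text
tcp_pos: [0.5225, 0.0858, 0.0836]
eef_rot: [180.0, 0.1, -142.1]
contact_force: [0.6, 3.1, -1.2]
time_s: 17.85
tcp_pos: [0.5215, 0.0852, 0.0835]
eef_rot: [179.9, -0.0, -91.9]
contact_force: [-2.6, 1.4, 2.1]
gripper_width: 0.014
gripper_force: 40.0
t 17.85 tcp [0.5215 0.0852 0.0835] rot [ 1.7993e+02 -3.0000e-02 -9.1940e+01] F [-2.6  1.4  2.1] M [0.3  1.16 0.04] w 0.014 gf 40.0
```

```bash
python3 -m crank '[[[0,0,0],[0.48,-0.15,0],1],[[0,0,0],[0.96,-0.29,0],1],[[0,0,0],[0.96,-0.29,0],1],[[0,0,0],[0.96,-0.29,0],1],[[0,0,0],[0.48,-0.15,0],1],[[0,0,0],[0,0,0],1]]' | tail -6; python3 st.py | cut -c1-200
```

```text
time_s: 18.45
tcp_pos: [0.5324, 0.0452, 0.0835]
eef_rot: [180.0, -0.0, -92.2]
contact_force: [-4.0, -2.7, 2.1]
gripper_width: 0.0134
gripper_force: 40.0
t 18.45 tcp [0.5324 0.0452 0.0835] rot [ 1.7996e+02 -5.0000e-02 -9.2160e+01] F [-4.  -2.7  2.1] M [-0.9   1.46  0.03] w 0.0134 gf 40.0
```

```bash
python3 -m crank '[[[0,0,0],[0.38,-0.12,0],1],[[0,0,0],[0,0,0],1]]' | sed -n 2,4p
python3 -m crank '[[[0,0,0],[0.19,-0.06,0],1],[[0,0,0],[0,0,0],1]]' | sed -n 2,4p
python3 -m crank '[[[0,0,0],[0.19,-0.06,0],1],[[0,0,0],[0,0,0],1]]' | sed -n 2,4p;python3 st.py | cut -c1-200
```

```text
tcp_pos: [0.5333, 0.0421, 0.0835]
eef_rot: [180.0, -0.0, -92.1]
contact_force: [-4.7, -3.0, 4.6]
tcp_pos: [0.5336, 0.0406, 0.0835]
eef_rot: [179.9, -0.0, -92.1]
contact_force: [-5.2, -2.1, 3.4]
tcp_pos: [0.5338, 0.0403, 0.0835]
eef_rot: [179.9, 0.1, -92.1]
contact_force: [-9.6, 8.6, 7.0]
t 19.05 tcp [0.5338 0.0403 0.0835] rot [ 1.7994e+02  1.0000e-01 -9.2090e+01] F [-9.6  8.6  7. ] M [3.29 3.95 0.03] w 0.0135 gf 40.0
```

The force has risen along the track, so the blank is nipped. I'm adding a little preload and tightening.

```bash
python3 -m crank '[[[0,0,0],[0.1,0.03,0],1],[[0,0,0],[0,0,0],1]]' 50 | sed -n 2,4p
python3 -m crank '[[[0,0,7],[0,0,0],1],[[0,0,7],[0,0,0],1],[[0,0,7],[0,0,0],1],[[0,0,7],[0,0,0],1],[[0,0,7],[0,0,0],1],[[0,0,7],[0,0,0],1],[[0,0,7],[0,0,0],1],[[0,0,7],[0,0,0],1]]' | tail -6
python3 -m crank '[[[0,0,5],[0,0,0],1],[[0,0,0],[0,0,0],1],[[0,0,0],[0,0,0],1]]' | tail -6;python3 st.py
```

```text
tcp_pos: [0.5337, 0.0401, 0.0835]
eef_rot: [180.0, 0.2, -92.1]
contact_force: [-10.2, 12.4, 6.2]
time_s: 20.05
tcp_pos: [0.5352, 0.0394, 0.0837]
eef_rot: [180.0, 0.1, -148.3]
contact_force: [-1.4, 4.7, 1.5]
gripper_width: 0.0135
gripper_force: 50.0
time_s: 20.35
tcp_pos: [0.5353, 0.0393, 0.0837]
eef_rot: [180.0, 0.2, -152.9]
contact_force: [-1.6, 6.8, 0.9]
gripper_width: 0.0137
gripper_force: 50.0
t 20.35 tcp [0.5353 0.0393 0.0837] rot [ 1.7997e+02  1.6000e-01 -1.5294e+02] F [-1.6  6.8  0.9] M [2.21 0.95 0.05] w 0.0137 gf 50.0
```

Now I release, retreat up and to the side, and check.

```bash
python3 -m crank '[[[0,0,0],[0,0,0],0.5],[[0,0,0],[0,0,0],-0.2],[[0,0,0],[0,0,0],-1],[[0,0,0],[0,0,0],-1],[[0,0,0],[0,0,0],-1],[[0,0,0],[0,0,-4],-1],[[0,0,0],[0,0,-4],-1],[[0,0,0],[0,0,-4],-1]]' | tail -6
python3 -m crank '[[[0,0,0],[0,4,-2],-1],[[0,0,0],[0,4,0],-1],[[0,0,0],[0,4,0],-1],[[0,0,0],[0,4,0],-1],[[0,0,0],[0,4,0],-1],[[0,0,0],[0,4,0],-1],[[0,0,0],[0,4,0],-1],[[0,0,0],[0,0,0],-1]]' | tail -6
python3 -m crank '[[[0,0,0],[-2,4,0],-1],[[0,0,0],[-2,4,0],-1],[[0,0,0],[0,0,0],-1],[[0,0,0],[0,0,0],-1],[[0,0,0],[0,0,0],-1]]' >/dev/null
python3 - <<'E'
from plant import r
from h import *
c=r.capture("top"); T=c["world_from_camera"];K=c["intrinsics"]; Z=c["range_z"]
v,u=np.mgrid[:420,:560]; P=np.stack([(u-K[0,2])/K[0,0]*Z,(v-K[1,2])/K[1,1]*Z,Z],-1)@T[:3,:3].T+T[:3,3]
d=P[...,:2]-[.5542,-.0367]; X=d@[.9654,.2607]*1e3; Y=d@[-.2607,.9654]*1e3; H=P[...,2]*1e3
o=(abs(X)<60)&(abs(Y)<186)
k=big(o&(H>66)&(H<100)); k_=rect(c,k,.0845); print("knob",k_,"turn rad",np.radians((105.1-k_[3])%180))
m=(abs(X)<18)&(Y>-140)&(Y<40)&(H>35)&(H<70); A=np.c_[X[m],Y[m],np.ones(m.sum())]; print(np.linalg.lstsq(A,H[m],rcond=None)[0])
print([(y,int(np.median(H[q]))) for y in [*range(-160,-138,3),*range(38,64,3)] if (q:=(abs(X-1)<18)&(abs(Y-y)<2)&(Z>0)).sum()>2])
for lo,hi in((-130,-90),(-10,40)):
    q=(Y>lo)&(Y<hi)&(H>42)&(abs(X)<40)&(H<56); print("blank x",np.percentile(X[q],[2,98]))
cv2.imwrite("pics/f.png",cv2.resize(c["color"][180:275,250:450],(800,380),interpolation=2)[:,:,::-1])
E
python3 st.py
```

```text
time_s: 21.15
tcp_pos: [0.534, 0.0377, 0.2049]
eef_rot: [-180.0, -0.0, -153.1]
contact_force: [0.7, 0.5, -0.2]
gripper_width: 0.0721
gripper_force: 0.0
time_s: 21.95
tcp_pos: [0.4061, 0.2908, 0.2237]
eef_rot: [180.0, 0.1, -152.8]
contact_force: [-0.3, 0.0, -0.3]
gripper_width: 0.0876
gripper_force: 0.0
knob (532.4736938476562, 41.908241271972656, [19.8458251953125, 67.84526824951172], np.float32(26.668545)) turn rad 1.3688872
[9.39061879e-04 4.31721429e-03 4.95086834e+01]
[(-160, 45), (-157, 45), (-154, 44), (-151, 44), (-148, 48), (-145, 48), (-142, 49), (-139, 48), (38, 49), (41, 49), (44, 49), (47, 50), (50, 50), (53, 44), (56, 53), (59, 54), (62, 53)]
blank x [-23.06017176  24.64082279]
blank x [-22.76625209  25.19260364]
t 22.5 tcp [0.407  0.3759 0.2235] rot [-1.7999e+02 -1.0000e-02 -1.5310e+02] F [-0.2 -0.8 -0.9] M [-0.02  0.01 -0.  ] w 0.0876 gf 0.0
```

View pics/f.png

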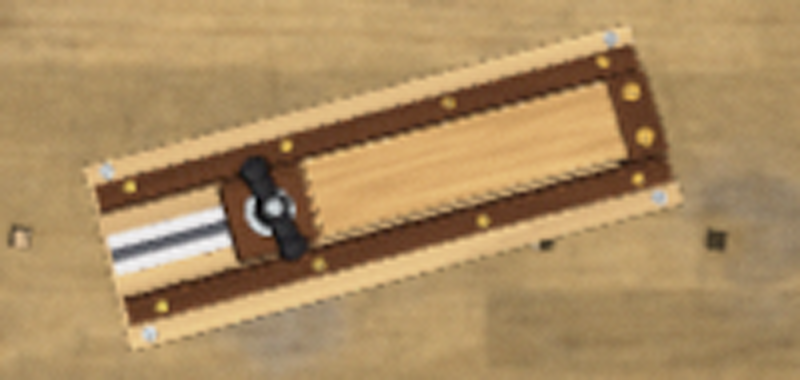

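The final view shows the blank flat at crop (460,160), touching the end stop at (620,120) and the sliding stop at (305,200). The knob reads about 1.37 rad and the arm is clear, so I'm handing in.

```bash
python3 -c "
from plant import r
print(r.close_job())"
```

```text
the job is handed in; nothing more can be done
None
```

I handed the job in after about 22.5 s: the blank lies flat in the bed, nipped between the end stop and the sliding stop, and the knob is tight at about 1.37 rad; the hand-in returned no verdict, and I did not re-measure the mallet, gauge and square.

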